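# Set the film-copying stand's focus and lock it

### The arm

A 6-joint arm with a two-finger parallel gripper is mounted at the origin on a cart in front of the work surface, level with it; the furniture and walls round the work are solid. World frame = base frame: x ahead of the robot, y to its left, z up, the work surface at z = 0. Lengths are in m, angles in rad, forces in N, time in s.
With the tool pointing down it reaches from about 0.4 to 0.825 m from the base axis. Payload 7 kg.
Tool frame: the origin (TCP) lies midway between the tips of the shut fingers; the grasp point (between the pads) lies arm.hold_point_z behind it (arm.hold_point_z is the distance from the TCP to the grasp point, in m); z points along the fingers, y is the line along which they close (so a half turn about z gives the same grasp; the last joint's range is limited). The gripper opens to 88 mm and grips with 3 to 60 N. Pads are 19 mm wide; open, the fingers measure 130 mm over their backs; the gripper's body (78 mm by 193 mm) begins 47 mm behind the grasp point.
Start: joints at [-1.027, 0.359, 0.012, 0, -1.224, -0.288], TCP at [0.171, -0.653, 0.197] pointing down, gripper open.
Joint ranges: [-3.07, 3.07], [-1.43, 2.12], [-1.02, 1.25], [-3.03, 1.67], [-3.05, -0], [-3.03, 3.03]. Speed limits (rad/s): [2.39, 2.39, 3.01, 3.14, 3.14, 3.14].

### API

Orientations are given as [roll, pitch, yaw] about the fixed x, y, z axes, in that order (R = Rz(yaw) Ry(pitch) Rx(roll)).
In Python, from station import arm gives the robot as it stands.
- The arm moves only by the shell command python3 -m crank 'ROWS' [OPENING] [FORCE]. ROWS is JSON, a list that holds one entry, the list of rows, each a list of 4 numbers: the shift along the tool's x, y, z in units of 25 mm (1.0 is 25 mm), then the turn about the tool's z in units of 5 degrees (1.0 is 5 degrees). A call has 1 to 12 rows; each row is the pose to reach, as a shift and turn from the pose commanded when the call began, along the tool's axes at that moment; what a row does not reach only later rows make up. A row lasts 1/8 s, in which the tool goes at most 62.5 mm and 10.7 degrees, less where a joint would pass 70% of its speed; a pose out of reach is approached as far as the arm can. A call with a gripper value outside its range is refused whole. OPENING is the closure, from 0 (fully open) to 1 (shut), set as the call begins (- or left out, the last holds). The fingers move at their own pace and stop on an object; FORCE is the grip in N (left out, the last holds). Time passes only in rows, so rows that repeat a pose let the fingers close. It gives the time, the measured TCP pose, the force, the opening and the grip force at its end, in the units of the state.
- arm.get_state(): the state, without advancing time (a new reading comes with each control period).
- arm.grab_frame(name): name is "scene" or "top"; returns (picture, depth): 480x640x3 uint8, red, green, blue; 480x640 float32, m along the optical axis (not along the pixel's ray), 0 where there is no reading.
- arm.get_calibration(name): a dict with "mtx" (3x3 intrinsics, pixels), "R" (3x3) and "t" (3): a world point X has camera coordinates R X + t. Camera axes: x right, y down, z forward; pixel columns grow to the right and rows downward; lengths in m; the calibration is good to about 2 mm. A picture is of the moment at which its call begins. get_calibration takes no time and is no camera call.
- arm.job_done(): hands the job in; it is judged then, once.
Trained networks look in the newest picture that a camera, given by its name, has taken for a name from the list of things; names that differ only in an ending like _2 or _b are one class to them, and where a whole thing is asked for, a point or a joint stands for the part that bears it (a point fixed in the world has none). Each returns a list of dicts, best first, with "score" (0 to 1); they miss things now and then, are a little off and sometimes report something else, mostly with a low value. They report only what shows in the picture. A call takes as long as a camera call.
- arm.recognise(thing, camera): "extent" ([left, top, width, height] in pixels, round what is visible of it).
- arm.trace(thing, camera): "mask" (480x640 bool, what is visible of it) and "extent" ([left, top, width, height] in pixels, round what is visible of it).
The state is a dict: "t": time; "q": joint angles; "qd": joint speeds; "joint_efforts": joint torques, N m; "eef_pos": TCP position; "ee_rot": TCP orientation; "force": force on the tool from outside, world axes, zero at the start; "moment": the same for the moment, N m; "width": finger opening in m; "gripper_force": force on a finger pad.
Only numpy, scipy, OpenCV 4.12 (cv2) and the standard library are available. Lean on these libraries where they do the work, as an engineer would, in place of code of your own. Each camera call takes 0.05 s, during which the arm holds its last target. There are 200 camera calls.

### The job

On the film-copying stand, turn the focus knob until its pointer rib points at the brass index flag on the dial. Then turn the lock ring under the knob clockwise (seen from above) until it bites, and nip it tight by about 15 degrees more and no further, with the knob still on its mark; leave the flag, the film cassette and the battery beside the stand where they are.

Things in the scene. Friction and masses are not known exactly. Their poses are not given: they have to be found in the camera images.
- copy_stand: Heavy dark steel plate, 124 x 190 x 12 mm (x, y, z), does not slide; origin: centre of its underside, z up. Film gate (to z = 22 mm) at its +y end. Upright focus screw, axis at (0, -45) mm here, from below: ticked black dial, 92 mm diameter, top z = 18; neck, 40 mm diameter; lock ring z = 44 to 60; focus knob z = 64 to 86. Ring and knob turn separately, without rising.
- knob_center (a point): Centre of the focus knob, a round ribbed aluminium knob, 36 mm diameter, 22 mm high (11 mm above and below this point), on the screw's axis; z up, its x axis points along the pointer rib. It turns with a steady friction of about 0.06 N m and stays where it is left.
- pointer_tip (a point): Outer end of the focus knob's pointer: a black rib 3.6 mm wide on the knob's top face, running from the centre to the rim; 17 mm from the axis. Its x axis points outward along the rib.
- flag_tip (a point): Inner tip of the brass index flag: a 10 x 7 x 8 mm block with a 3 mm wide nose on the dial's rim, 30 to 46 mm from the axis, up to 27 mm above the desk. This point is 30 mm from the axis; its x axis points outward from the axis, the direction in which the pointer rib must point. The flag is the setting and must not be moved.
- focus_knob (a joint): Angle of the focus knob's pointer in the stand's frame, rad, counted counterclockwise from above; 0 when the pointer lies along the stand's x. Stops at -2.6 and 2.6.
- index_flag (a joint): Angle of the index flag in the stand's frame, rad, counted like the knob's. Knob on its mark: both are equal.
- ring_center (a point): Centre of the lock ring: ribbed dark steel, 54 mm diameter, 16 mm high, on the axis, top 4 mm below the knob. Loose at first: turns clockwise from above against 0.05 N m for an unknown 0.3 to 1.5 rad, then bites: held still past the bite it pushes back with 1.5 N m per rad, up to 0.4 N m more while turning. Tight: 0.1 to 0.4 rad past the bite; further strips it. Let go, it stays.
- clamp_shoe (a point): Point on the clamp hidden in the neck, 4 mm off the axis. It stands still while the ring is loose and goes round with the ring after the bite: 0.4 mm at 0.1 rad, 1.6 mm at 0.4 rad, too little to be read reliably from a measured position. Its axes mean nothing. Do not turn the tight ring back.
- film_c: Red and black film cassette, 25 x 28 x 48 mm, standing on the desk in front of the stand (robot's side); origin at the centre of its underside. Bystander.
- cell_a: Round battery cell, 15 mm diameter, 50 mm high, standing on the desk behind the stand; origin at the centre of its underside. Bystander.

How it is judged:
On the way, in this order (a step that is already met when the one before it is completed fails the run):
1. the focus knob's pointer is on the index flag (within 0.12 rad), the ring still loose (angle between the x axis of pointer_tip and the x axis of flag_tip, either way round below 0.12 rad and horizontal distance between pointer_tip and flag_tip below 0.02 m and velocity of joint focus_knob between -0.05 and 0.05 rad/s and distance of clamp_shoe from where it was at the start of the episode below 0.0003 m), for 0.3 s.
2. the lock ring is tight, 0.1 rad or more past its bite, the knob still on its mark (distance of clamp_shoe from where it was at the start of the episode above 0.0004 m and angle between the x axis of pointer_tip and the x axis of flag_tip, either way round below 0.12 rad and horizontal distance between pointer_tip and flag_tip below 0.02 m), for 0.2 s.
At the end, for the whole second after the job is handed in: The knob's pointer is at rest within 0.12 rad of the index flag, and the lock ring has been turned 0.1 to 0.4 rad past its bite (clamp shoe moved 0.4 to 1.6 mm) (all of step 2 and velocity of joint focus_knob between -0.05 and 0.05 rad/s and distance of clamp_shoe from where it was at the start of the episode below 0.0016 m); the robot touches nothing.
It fails at once if the lock ring is forced more than 0.4 rad past its bite (distance of clamp_shoe from where it was at the start of the episode above 0.0016 m).
It fails at once if the index flag is moved by more than 3 mm (distance of flag_tip from where it was at the start of the episode above 0.003 m).
It fails at once if the film cassette or the battery beside the stand is moved by more than 20 mm (distance of any of film_c, cell_a from where it was at the start of the episode above 0.02 m).
It also fails if it takes over 72 s, if anything falls off the work surface, if the arm or the gripper's body presses on something with over 40 N, if the wrist force passes 120 N, or if a joint passes its speed limit or range.

## Working session

There is one attempt and no reset: what is moved stays moved. The work goes in short steps, Python scripts to look and compute and a shell command to move; the robot and the scene stay as the last step left them, time stands still between calls to the robot, and variables do not carry over. Pictures are saved under pics/ and viewed, at most 10 in all, crops included, and the job is handed in when it is done.

```bash
ls; mkdir -p pics; cat > h.py <<'E'
import numpy as np,cv2
from station import arm
def cam(n):
    p,d=arm.grab_frame(n);c=arm.get_calibration(n);return p,d,c
def px2w(c,u,v,z):
    "ray through pixel met with plane z"
    K,R,t=[np.array(c[k]) for k in("mtx","R","t")]
    o=-R.T@t; r=R.T@np.linalg.inv(K)@np.array([u,v,1.]); return o+r*(z-o[2])/r[2]
def w2px(c,X):
    K,R,t=[np.array(c[k]) for k in("mtx","R","t")]
    p=K@(R@np.array(X)+t); return p[:2]/p[2]
E
python3 - <<'E'
from h import *
for n in("top","scene"):
    p,d,c=cam(n); cv2.imwrite(f"pics/{n}0.png",p[:,:,::-1]); print(n,-np.array(c["R"]).T@np.array(c["t"]))
    for th in("copy_stand","knob_center","pointer_tip","flag_tip","ring_center","film_c","cell_a"):
        r=arm.recognise(th,n); print(th,[(round(x["score"],2),np.round(x["extent"]).tolist()) for x in r[:2]])
s=arm.get_state(); print(s); print(arm.hold_point_z)
E
```

```text
pics
top [0.37702584 0.02120639 0.92468689]
copy_stand [(0.55, [282.0, 206.0, 98.0, 76.0])]
knob_center [(0.75, [346.0, 225.0, 18.0, 16.0])]
pointer_tip [(0.85, [343.0, 224.0, 19.0, 19.0]), (0.15, [282.0, 208.0, 100.0, 73.0])]
flag_tip []
ring_center [(0.54, [339.0, 220.0, 27.0, 30.0])]
film_c [(0.59, [319.0, 283.0, 16.0, 11.0])]
cell_a [(0.59, [345.0, 189.0, 11.0, 17.0])]
scene [0.0857296  0.65546999 0.47338998]
copy_stand [(0.82, [304.0, 224.0, 95.0, 89.0]), (0.48, [323.0, 236.0, 7.0, 26.0])]
knob_center [(0.88, [354.0, 224.0, 19.0, 19.0])]
pointer_tip [(0.63, [355.0, 223.0, 19.0, 21.0])]
flag_tip []
ring_center [(0.62, [349.0, 236.0, 32.0, 18.0])]
film_c [(0.83, [390.0, 271.0, 20.0, 30.0]), (0.23, [354.0, 227.0, 18.0, 15.0])]
cell_a [(0.45, [321.0, 238.0, 10.0, 26.0])]
{'t': 0.8, 'q': array([-1.02689993e+00,  3.58532502e-01,  1.18976893e-02, -1.94778071e-05,
       -1.22407270e+00, -2.88129982e-01]), 'qd': array([-8.36306401e-05, -5.86379264e-04, -1.37015902e-03,  4.41804090e-04,
       -2.45538893e-04, -1.46528610e-03]), 'joint_efforts': array([ 5.19089517e-04, -5.82286298e+01,  2.93283713e+01,  7.00217977e+00,
        1.24057021e-02, -1.51220604e-05]), 'eef_pos': array([ 0.17077302, -0.65302371,  0.1974004 ]), 'ee_rot': array([-3.14151271e+00,  4.28004302e-05, -2.88583286e+00]), 'force': array([ 0.571781  ,  0.20209021, -0.26830391]), 'moment': array([ 0.03778971, -0.01922155, -0.00330858]), 'gripper_force': 0.0, 'width': 0.08784354535097641}
0.0188
```

```bash
python3 - <<'E'
from h import *
a=cv2.imread("pics/top0.png")[185:300,270:395]; b=cv2.imread("pics/scene0.png")[210:315,295:420]
a=cv2.resize(a,(400,368),interpolation=cv2.INTER_CUBIC); b=cv2.resize(b,(400,336),interpolation=cv2.INTER_CUBIC)
b=cv2.copyMakeBorder(b,0,32,0,0,0); cv2.imwrite("pics/c0.png",np.hstack([a,b]))
T=arm.get_calibration("top");S=arm.get_calibration("scene")
print("knob top",px2w(T,354.5,233,.086),"scene",px2w(S,363.5,233,.075),"ring",px2w(T,352.5,235,.06))
print("film",px2w(T,327,288.5,.048),px2w(S,400,300,0)); print("cell",px2w(T,350.5,190,.05),px2w(S,326,263,0))
E
```

```text
knob top [ 0.51565462 -0.07103099  0.086     ] scene [ 0.51579602 -0.06785846  0.075     ] ring [ 0.51582295 -0.06997182  0.06      ]
film [ 0.40988227 -0.02240219  0.048     ] [ 0.40743131 -0.01101084  0.        ]
cell [ 0.61001684 -0.06576711  0.05      ] [ 0.58709584 -0.04888343  0.        ]
```

View pics/c0.png

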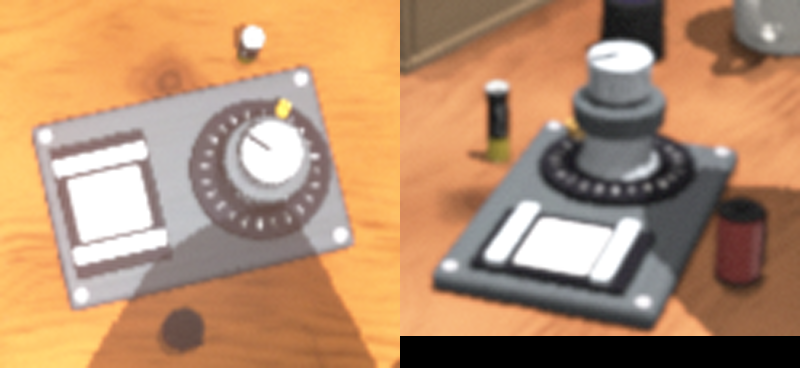

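The top crop shows the stand with its film gate to the left (+y). The pointer rib points up-left, from about (355,232) to (348,227). The brass flag is near (359,219). The cassette is below the stand, in front of it, and the battery is above it, behind it. Next I'll compute the angles.

```bash
cat >> h.py <<'E'
def angles(ctr=None,show=None):
    p,d,c=cam("top"); f=p.astype(int)
    C=np.array(w2px(c,[*ctr,.086])); v,u=np.mgrid[:480,:640]
    # flag: yellow
    r,g,b=f[...,0],f[...,1],f[...,2]
    F0=np.array(w2px(c,[*ctr,.022]))
    rr=np.hypot(u-F0[0],v-F0[1]); m=(r-b>70)&(g-b>50)&(rr>9)&(rr<24)
    fp=np.array([px2w(c,x,y,.024)[:2]-ctr for x,y in zip(u[m],v[m])])
    # pointer: dark weight on knob top
    m2=np.hypot(u-C[0],v-C[1])<7.5
    g_=f.sum(2)/3.; med=np.percentile(g_[m2],80); w=np.clip(med-g_-25,0,None)*m2
    pp=np.array([px2w(c,x,y,.086)[:2]-ctr for x,y in zip(u[w>0],v[w>0])]); ww=w[w>0]
    fm=fp.mean(0) if len(fp) else np.zeros(2); pm=(pp*ww[:,None]).sum(0)/ww.sum()
    return dict(n=int(m.sum()),flag=fm*1e3,fang=np.degrees(np.arctan2(fm[1],fm[0])),n2=len(pp),ptr=pm*1e3,pang=np.degrees(np.arctan2(pm[1],pm[0])))
E
python3 - <<'E'
from h import *
p=cv2.imread("pics/top0.png"); T=arm.get_calibration("top")
g=p.mean(2).astype(int); print(g[222:246,342:368])
hsv=(p[...,2].astype(int)-p[...,0]); print(hsv[212:226,350:368])
# white knob-top disc centroid, dial centroid
for th,z in(("knob_center",.086),("ring_center",.06)):
    r=arm.trace(th,"top")[:1]
    for x in r:
        vv,uu=np.nonzero(x["mask"]); print(th,uu.mean(),vv.mean(),x["extent"],px2w(T,uu.mean(),vv.mean(),z))
# stand corners
co=[(270+a/3.2,185+b/3.2) for a,b in((37,130),(303,70),(352,243),(75,307))]
W=np.array([px2w(T,a,b,.012)[:2] for a,b in co]);print(W,W.mean(0)); e=W[0]+W[3]-W[1]-W[2]
print(np.degrees(np.arctan2(e[1],e[0]))-90); yh=e/np.linalg.norm(e); ax=W.mean(0)-.045*yh; print("axis",ax)
for c in(ax,[.5157,-.0700]): print(angles(np.array(c)))
E
```

```text
[[174 204 119 102 122 147 134 141 165 172 186 197 201 197 191 184 171 151
  163 154 117 110 110 119 140 167]
 [140 174 118 124 155 161 142 143 173 200 236 252 254 253 248 235 217 189
  177 147 117 109 111 111 117 143]
 [104 116 131 164 173 155 149 182 242 254 255 255 255 255 255 255 254 245
  220 184 145 123 128 112 110 123]
 [108 135 168 175 156 164 215 244 255 255 255 255 255 255 255 255 255 255
  254 252 222 180 211 130 110 112]
 [133 170 179 155 139 160 224 252 255 255 255 255 255 255 255 255 255 255
  255 255 240 191 191 123 110 110]
 [156 186 178 141 153 182 181 229 253 255 255 255 255 255 255 255 255 255
  255 255 253 207 164 117 111 111]
 [180 190 175 149 207 244 177 162 212 250 254 255 255 255 255 255 255 255
  255 255 255 239 187 156 124 113]
 [191 183 153 157 239 255 252 225 171 182 232 253 255 255 255 255 255 255
  255 255 255 254 206 186 173 136]
 [192 178 140 188 252 255 255 254 250 194 166 211 249 255 255 255 255 255
  255 255 255 255 212 185 164 128]
 [192 176 135 203 254 255 255 255 255 253 227 178 222 254 255 255 255 255
  255 255 255 255 235 189 159 120]
 [193 175 
[... 2650 characters left out ...]
1687805 -0.07114143  0.086     ]
ring_center 349.83870967741933 236.3548387096774 [340.4, 221.0, 28.5, 27.1] [ 0.51295184 -0.06473237  0.06      ]
[[ 0.53884401  0.07352301]
 [ 0.58444343 -0.10006887]
 [ 0.47084353 -0.13284066]
 [ 0.42474759  0.04484438]] [ 0.50471964 -0.02863553]
14.629716861967779
axis [ 0.51608535 -0.07217656]
{'n': 36, 'flag': array([ 31.33485957, -23.8508675 ]), 'fang': np.float64(-37.276969549972144), 'n2': 10, 'ptr': array([5.7585928 , 7.04150632]), 'pang': np.float64(50.72346128557374)}
{'n': 26, 'flag': array([ 38.87057661, -17.25552339]), 'fang': np.float64(-23.937511554984837), 'n2': 11, 'ptr': array([6.73211217, 5.75311683]), 'pang': np.float64(40.5164809289978)}
```

```bash
python3 - <<'E'
from h import *
p=cv2.imread("pics/top0.png").astype(int); T=arm.get_calibration("top")
w=np.clip((p[...,2]-p[...,0])[213:224,354:362]-35,0,None); v,u=np.mgrid[213:224,354:362]
fu,fv=(w*u).sum()/w.sum(),(w*v).sum()/w.sum(); F=px2w(T,fu,fv,.026)[:2]; print("flag px",fu,fv,F)
g=p.mean(2); P=[]
for r in range(228,232):
    x=np.arange(347,356); ww=np.clip(250-g[r,347:356],0,None); P.append(px2w(T,(ww*x).sum()/ww.sum(),r,.086)[:2])
P=np.array(P);e=P[0]-P[-1];print("ptr dir",np.degrees(np.arctan2(e[1],e[0])),P)
d=(g>225)[222:243,342:366].astype(np.uint8); c=cv2.findContours(d,cv2.RETR_EXTERNAL,cv2.CHAIN_APPROX_NONE)[0]; c=max(c,key=cv2.contourArea)
(x,y),rad=cv2.minEnclosingCircle(c); K=px2w(T,342+x,222+y,.086); print("knob",342+x,222+y,rad,K)
for C in(K[:2],np.array([.5161,-.0722])): f=F-C; print("flag ang",np.degrees(np.arctan2(f[1],f[0])),np.hypot(*f))
for pp in P: print(np.degrees(np.arctan2(*(pp-K[:2])[::-1])))
E
```

```text
flag px 357.91012345679013 218.6064197530864 [ 0.55596732 -0.0843429 ]
ptr dir 56.073318412164774 [[ 0.52506314 -0.05986005]
 [ 0.52320898 -0.06306945]
 [ 0.52134663 -0.06597725]
 [ 0.51946398 -0.06818411]]
knob 355.0 232.0 9.486932754516602 [ 0.51763053 -0.07197074  0.086     ]
flag ang -17.886085372169667 0.0402837458826751
flag ang -16.93983776364522 0.041675574059095576
58.46158207235814
57.924572759986425
58.20015046058606
64.16417165826213
```

```bash
python3 - <<'E'
from h import *
a=cv2.resize(cv2.imread("pics/top0.png"),(400,300));b=cv2.resize(cv2.imread("pics/scene0.png"),(400,300));cv2.imwrite("pics/both.png",np.hstack([a,b]))
p,d,c=cam("top"); K,R,t=[np.array(c[k]) for k in("mtx","R","t")]
v,u=np.mgrid[:480,:640]; X=(np.stack([(u-K[0,2])/K[0,0]*d,(v-K[1,2])/K[1,1]*d,d],-1)-t)@R
m=(d>0)&(X[...,2]>.06); Q=X[m]
import collections
h=collections.defaultdict(float)
for x,y,z in Q: k=(round(x/.05)*5,round(y/.05)*5); h[k]=max(h[k],round(float(z),2))
print(sorted(h.items()))
E
```

```text
[((10, 15), 0.22), ((15, 5), 0.36), ((15, 10), 0.34), ((15, 15), 0.25), ((20, -5), 0.46), ((20, 0), 0.5), ((20, 5), 0.42), ((25, -10), 0.6), ((25, -5), 0.58), ((25, 0), 0.5), ((35, -65), 0.07), ((40, -65), 0.07), ((40, -60), 0.1), ((50, -35), 0.1), ((50, -30), 0.1), ((50, -25), 0.09), ((50, -10), 0.09), ((50, -5), 0.09), ((55, -35), 0.1), ((55, -30), 0.1), ((55, -25), 0.09), ((55, -10), 0.09), ((55, -5), 0.09), ((60, -35), 0.1), ((60, -30), 0.1), ((60, 20), 0.13), ((60, 25), 0.13), ((65, -35), 0.13), ((65, -30), 0.13), ((65, -25), 0.13), ((65, -5), 0.07), ((65, 0), 0.07), ((65, 20), 0.08), ((65, 25), 0.07), ((70, -35), 0.15), ((70, -30), 0.15), ((70, -25), 0.15), ((70, -20), 0.15), ((70, -15), 0.15), ((70, -10), 0.14), ((70, -5), 0.07), ((70, 0), 0.07), ((70, 5), 0.07), ((70, 10), 0.07), ((70, 15), 0.07), ((75, -35), 0.3), ((75, -30), 0.29), ((75, -25), 0.16), ((75, -20), 0.17), ((75, -15), 0.17), ((75, -10), 0.14), ((75, -5), 0.07), ((75, 0), 0.07), ((75, 5), 0.07), ((75, 10), 0.07), ((75, 15), 0.07), ((80, -35), 0.3), ((80, -30), 0.29), ((80, -25), 0.16), ((80, -20), 0.17), ((80, -
[... 226 characters left out ...]
.14), ((90, -15), 0.14), ((90, -10), 0.14), ((90, 5), 0.22), ((90, 10), 0.22), ((90, 15), 0.19), ((90, 20), 0.19), ((90, 30), 0.19), ((90, 35), 0.21), ((95, -20), 0.17), ((95, -15), 0.14), ((95, -10), 0.19), ((95, -5), 0.19), ((95, 0), 0.14), ((95, 5), 0.19), ((95, 10), 0.19), ((95, 15), 0.19), ((95, 20), 0.18), ((95, 25), 0.16), ((95, 30), 0.18), ((95, 50), 0.16), ((100, -20), 0.14), ((100, -15), 0.11), ((100, 0), 0.13), ((100, 5), 0.12), ((100, 15), 0.12), ((100, 25), 0.11), ((100, 30), 0.11), ((105, -70), 0.09), ((105, -65), 0.09), ((105, -60), 0.08), ((105, -55), 0.08), ((105, -50), 0.08), ((105, -45), 0.07), ((105, -40), 0.07), ((105, -35), 0.07), ((105, -30), 0.07), ((105, -25), 0.06)]
```

View pics/both.png

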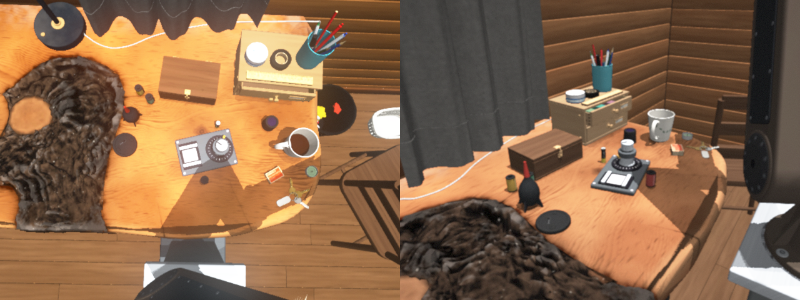

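The desk is clear along a straight path at z≈0.2: the mug is 0.10 m high and the bottle about 0.09 m. I'll move above the knob and turn the wrist back ready for clockwise turning.

```bash
python3 -m crank '[[[-19.3,19,0,-21],[-19.3,19,0,-21],[-19.3,19,0,-21],[-19.3,19,0,-21],[-19.3,19,0,-21],[-19.3,19,0,-21],[-19.3,19,0,-21],[-19.3,19,0,-21],[-19.3,19,0,-21],[-19.3,19,0,-21],[-19.3,19,0,-21],[-19.3,19,0,-21]]]' 0.2 20; cat > st.py <<'E'
from h import *
s=arm.get_state(); y=s["ee_rot"][2]; ctr=np.array([.517,-.0715])
d=ctr-s["eef_pos"][:2]; tx=np.array([np.cos(y),np.sin(y)]); ty=np.array([np.sin(y),-np.cos(y)])
print("t",round(s["t"],2),"pos",np.round(s["eef_pos"],4),"rot",np.round(s["ee_rot"],3),"q",np.round(s["q"],2),"F",np.round(s["force"],1),"M",np.round(s["moment"],3),"w",round(s["width"],4),"gf",s["gripper_force"])
print("to centre, tool units",d@tx/.025,d@ty/.025,"F tool x,y",s["force"][:2]@tx,s["force"][:2]@ty)
E
python3 st.py
```

```text
t: 2.55
eef_pos: [0.5189, -0.0686, 0.1972]
ee_rot: [-3.141, -0.0, -1.049]
force: [-0.3, -0.3, -0.3]
width: 0.0703
gripper_force: 0.0
t 2.55 pos [ 0.5189 -0.0686  0.1972] rot [-3.141 -0.    -1.049] q [ 0.24  0.11 -0.32  0.   -1.14  0.28] F [-0.3 -0.3 -0.3] M [-0.008  0.212  0.051] w 0.0703 gf 0.0
to centre, tool units 0.060949137336574276 0.12478918249379672 F tool x,y 0.0976049944699555 0.4260307001334873
```

```bash
python3 -m crank '[[[0.06,0.12,2.5,0],[0.06,0.12,4.5,0],[0.06,0.12,5.25,0],[0.06,0.12,5.25,0]]]' 0.2 20; python3 -m crank '[[[0,0,0,0],[0,0,0,0],[0,0,0,0],[0,0,0,0],[0,0,0,0],[0,0,0,0]]]' 0.7 8; python3 st.py
```

```text
t: 3.05
eef_pos: [0.5141, -0.0749, 0.0649]
ee_rot: [3.138, 0.001, -1.054]
force: [0.2, -0.1, 0.5]
width: 0.0702
gripper_force: 0.0
t: 3.8
eef_pos: [0.5155, -0.0742, 0.0661]
ee_rot: [3.142, 0.0, -1.053]
force: [0.3, 0.7, 0.2]
width: 0.0266
gripper_force: 0.0
t 3.8 pos [ 0.5155 -0.0742  0.0661] rot [ 3.142  0.    -1.053] q [ 0.23  0.23 -0.5  -0.   -0.84  0.28] F [0.3 0.7 0.2] M [ 0.001  0.144 -0.021] w 0.0266 gf 0.0
to centre, tool units -0.06262905681249999 -0.1052380904649344 F tool x,y -0.43313581538219553 -0.6133551035148704
```

```bash
python3 - <<'E'
from h import *
p,d,c=cam("scene"); q=cv2.resize(p[150:330,270:450,::-1],(540,540),interpolation=cv2.INTER_CUBIC); cv2.imwrite("pics/g1.png",q)
E
```

```text
(no output)
```

View pics/g1.png

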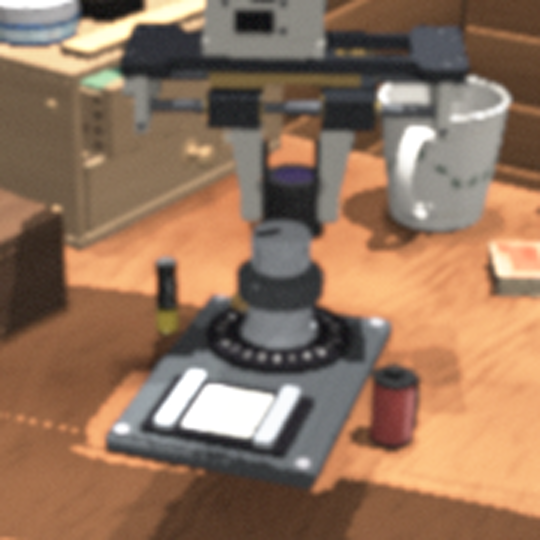

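The picture shows the fingertips at about (245,220) and (330,220) in the crop, apparently above or behind the knob top at (280,230), although the TCP reads z=0.066. I'll check the depth there.

```bash
cat >> h.py <<'E'
def cloud(n):
    p,d,c=cam(n); K,R,t=[np.array(c[k]) for k in("mtx","R","t")]
    v,u=np.mgrid[:480,:640]; return p,(np.stack([(u-K[0,2])/K[0,0]*d,(v-K[1,2])/K[1,1]*d,d],-1)-t)@R,d,c
E
python3 - <<'E'
from h import *
p,X,d,c=cloud("scene")
for cx,cy in((250,180),(250,205),(333,180),(333,210),(283,236),(285,258),(280,285),(290,205),(290,180),(140,60),(455,60)):
    u,v=270+cx//3,150+cy//3; print((cx,cy),np.round(X[v,u],3),round(float(d[v,u]),3),p[v,u])
print(w2px(c,[.5155,-.0742,.066]))
s=arm.get_state();print(s["eef_pos"],s["width"])
p,X,d,c=cloud("top");cv2.imwrite("pics/t1.png",p[:,:,::-1])
for th in("knob_center","copy_stand"):
    print(th,[(round(x["score"],2),np.round(x["extent"]).tolist()) for x in arm.recognise(th,"top")[:2]])
E
```

```text
(250, 180) [ 0.528 -0.051  0.123] 0.901 [138 137 129]
(250, 205) [ 0.529 -0.053  0.107] 0.91 [138 137 130]
(333, 180) [ 0.487 -0.078  0.123] 0.899 [138 137 131]
(333, 210) [ 0.486 -0.078  0.104] 0.907 [148 141 132]
(283, 236) [ 0.514 -0.066  0.086] 0.921 [110 113 116]
(285, 258) [ 0.507 -0.059  0.075] 0.918 [127 130 135]
(280, 285) [ 0.507 -0.052  0.06 ] 0.919 [55 55 57]
(290, 205) [ 0.599 -0.216  0.03 ] 1.1 [30 29 32]
(290, 180) [ 0.607 -0.229  0.043] 1.107 [68 61 84]
(140, 60) [ 0.57  -0.     0.204] 0.848 [49 51 54]
(455, 60) [ 0.423 -0.093  0.204] 0.841 [88 89 97]
[365.3424675  236.23352853]
[ 0.51552227 -0.07417018  0.06610844] 0.026224891044866198
knob_center []
copy_stand [(0.72, [286.0, 232.0, 95.0, 51.0])]
```

```bash
python3 - <<'E'
from h import *
p,X,d,c=cloud("scene")
for u in(349,352,354,376,379,382):
    print(u,[(v,*np.round(X[v,u]*1e3).astype(int).tolist()) for v in range(212,232,1)])
q=cv2.resize(p[190:250,330:400,::-1],(700,600),interpolation=cv2.INTER_CUBIC); cv2.imwrite("pics/g2.png",q)
E
```

```text
349 [(212, 685, -283, 1), (213, 685, -283, -2), (214, 680, -275, 0), (215, 676, -269, 0), (216, 673, -265, 0), (217, 671, -262, -1), (218, 667, -256, -1), (219, 662, -248, 1), (220, 660, -244, 0), (221, 657, -239, 1), (222, 654, -236, 0), (223, 653, -233, -1), (224, 649, -228, -1), (225, 645, -221, 0), (226, 643, -218, 0), (227, 641, -215, -1), (228, 636, -207, 1), (229, 636, -208, -2), (230, 633, -203, -2), (231, 628, -194, 1)]
352 [(212, 530, -51, 119), (213, 532, -54, 116), (214, 531, -51, 115), (215, 532, -54, 112), (216, 530, -51, 111), (217, 530, -51, 110), (218, 532, -54, 106), (219, 532, -53, 104), (220, 530, -51, 103), (221, 532, -54, 100), (222, 531, -52, 99), (223, 533, -56, 95), (224, 643, -231, -1), (225, 641, -227, -1), (226, 636, -219, 1), (227, 636, -220, -2), (228, 632, -213, 0), (229, 629, -209, -1), (230, 628, -207, -2), (231, 623, -199, 0)]
354 [(212, 529, -55, 118), (213, 527, -53, 117), (214, 528, -54, 114), (215, 528, -54, 113), (216, 529, -56, 110), (217, 527, -52, 110), (218, 528, -55, 107), (219, 526, -52, 106), (220, 526, -51, 104), (221, 528, -54, 101), (2
[... 830 characters left out ...]
 (220, 490, -78, 103), (221, 488, -74, 103), (222, 489, -76, 101), (223, 489, -75, 99), (224, 595, -268, -2), (225, 591, -262, -2), (226, 589, -258, -2), (227, 585, -252, -1), (228, 582, -246, -1), (229, 580, -242, -1), (230, 577, -236, 0), (231, 575, -233, -1)]
382 [(212, 484, -77, 120), (213, 484, -77, 119), (214, 485, -78, 116), (215, 484, -77, 115), (216, 485, -79, 112), (217, 485, -79, 110), (218, 485, -80, 108), (219, 483, -76, 107), (220, 485, -80, 104), (221, 485, -80, 102), (222, 483, -77, 101), (223, 485, -81, 98), (224, 588, -269, -1), (225, 583, -260, 1), (226, 579, -254, 2), (227, 578, -252, 0), (228, 576, -247, 1), (229, 574, -244, 0), (230, 571, -240, 0), (231, 570, -237, -1)]
```

View pics/g2.png

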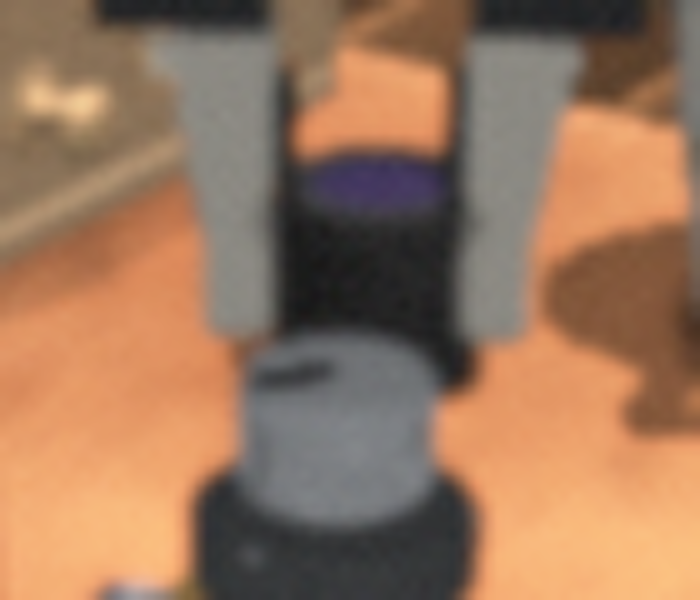

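The fingertips are really at z≈0.097 in the camera, 30 mm above what the TCP reading implies. The gap midline, at crop x≈371, is about 3 px (5 mm) to the right of the knob's middle at 340. The camera looks along tool x here, so I'll correct by tool y −0.2 and go 1.1 lower.

```bash
python3 -m crank '[[[0,0,0,0],[0,0,0,0],[0,0,0,0],[0,-0.2,0,0],[-0.05,-0.2,0,0],[-0.05,-0.2,0.4,0],[-0.05,-0.2,0.8,0],[-0.05,-0.2,1.1,0],[-0.05,-0.2,1.1,0]]]' 0.25 8; python3 -m crank '[[[0,0,0,0],[0,0,0,0],[0,0,0,0],[0,0,0,0],[0,0,0,0],[0,0,0,0]]]' 0.7 8; python3 st.py; python3 - <<'E'
from h import *
p,d,c=cam("scene"); q=cv2.resize(p[190:250,330:400,::-1],(700,600),interpolation=cv2.INTER_CUBIC); cv2.imwrite("pics/g3.png",q)
E
```

```text
t: 5.22
eef_pos: [0.5186, -0.0708, 0.0377]
ee_rot: [3.14, 0.001, -1.053]
force: [-0.9, -0.2, -0.3]
width: 0.0657
gripper_force: 0.0
t: 5.98
eef_pos: [0.5192, -0.0707, 0.0388]
ee_rot: [-3.142, -0.0, -1.053]
force: [-0.9, -0.3, 3.7]
width: 0.0361
gripper_force: 8.0
t 5.97 pos [ 0.5192 -0.0707  0.0388] rot [-3.142 -0.    -1.053] q [ 0.24  0.28 -0.52  0.   -0.77  0.28] F [-0.9 -0.3  3.7] M [-0.1    0.583 -0.036] w 0.0361 gf 8.000143691897392
to centre, tool units -0.01601343281240359 0.09432376628446035 F tool x,y -0.20326571505077726 0.872112744912593
```

View pics/g3.png

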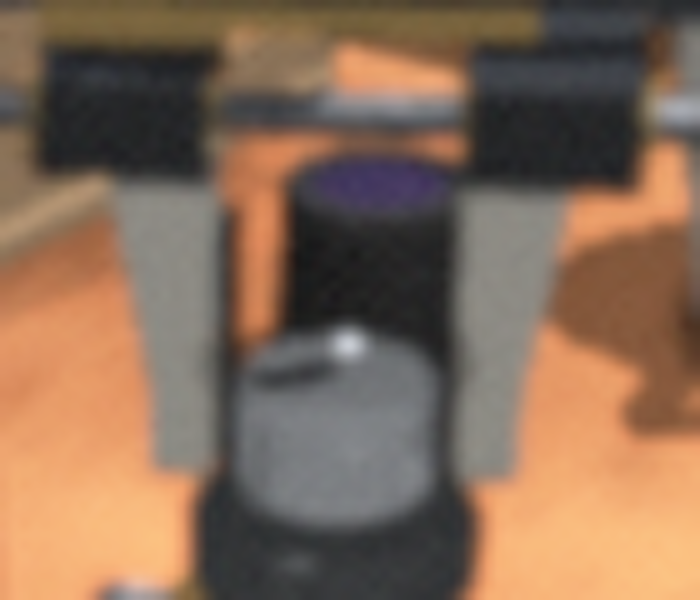

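The knob is gripped squarely (width 36.1 mm). I'll turn it clockwise by about 75°.

```bash
python3 -m crank '[[[0,0,0,0],[0,0,0,0],[0,0,0,1],[0,0,0,2.5],[0,0,0,4],[0,0,0,5.5],[0,0,0,7],[0,0,0,8.5],[0,0,0,10],[0,0,0,11.5],[0,0,0,12],[0,0,0,12]]]' 0.7 20; python3 -m crank '[[[0,0,0,1],[0,0,0,2],[0,0,0,3],[0,0,0,3],[0,0,0,3],[0,0,0,3]]]' 0.7 20; python3 st.py
```

```text
t: 7.52
eef_pos: [0.5195, -0.0706, 0.0388]
ee_rot: [-3.141, 0.0, -2.1]
force: [-1.6, -0.8, 4.0]
width: 0.0352
gripper_force: 20.0
t: 8.28
eef_pos: [0.5196, -0.0706, 0.0388]
ee_rot: [-3.141, 0.0, -2.36]
force: [0.1, -1.4, 5.0]
width: 0.0357
gripper_force: 20.0
t 8.28 pos [ 0.5196 -0.0706  0.0388] rot [-3.141  0.    -2.36 ] q [ 0.24  0.28 -0.52  0.   -0.77 -1.03] F [ 0.1 -1.4  5. ] M [-0.531  0.084 -0.003] w 0.0357 gf 20.000630915164948
to centre, tool units 0.09752561171704176 0.04871497583368231 F tool x,y 0.9322673812518748 -1.095903300900374
```

```bash
python3 -m crank '[[[0,0,0,0],[0,0,0,0],[0,0,0,0],[0,0,-1,0],[0,0,-2.5,0],[0,0,-3.2,0],[2.5,-1.4,-3.2,0],[5,-2.8,-3.2,0],[7,-4,-3.2,0],[8.4,-4.6,-3.2,0],[8.4,-4.6,-3.2,0]]]' 0.25 20; python3 - <<'E'
from h import *
p,d,c=cam("top"); cv2.imwrite("pics/t2.png",p[:,:,::-1]); cv2.imwrite("pics/t2c.png",cv2.resize(p[190:290,280:400,::-1],(720,600),interpolation=cv2.INTER_CUBIC))
E
```

```text
t: 9.65
eef_pos: [0.449, -0.3026, 0.1181]
ee_rot: [3.141, -0.001, -2.366]
force: [-0.5, 0.6, 0.3]
width: 0.0654
gripper_force: 0.0
```

View pics/t2c.png

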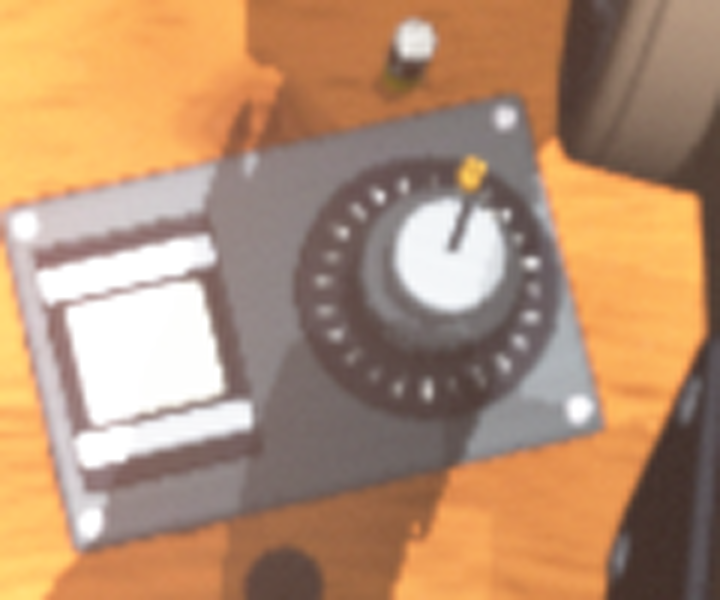

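The knob pointer now runs from about (453,248) to (474,200) in the crop, toward the flag at (472,172). I'll measure it.

```bash
python3 - <<'E'
from h import *
p=cv2.imread("pics/t2.png").astype(int); T=arm.get_calibration("top"); g=p.mean(2)
print(g[221:235,350:366].astype(int))
P=[]
for r in range(224,232):
    x=np.arange(353,362); ww=np.clip(np.median(g[r,353:362])-15-g[r,353:362],0,None); P.append(px2w(T,(ww*x).sum()/ww.sum(),r,.086)[:2])
P=np.array(P); vx,vy,_,_=cv2.fitLine(P.astype(np.float32),cv2.DIST_HUBER,0,1e-4,1e-4).ravel(); print("ptr",np.degrees(np.arctan2(vy,vx)))
w=np.clip((p[...,2]-p[...,0])[213:224,354:362]-60,0,None); v,u=np.mgrid[213:224,354:362]
F=px2w(T,(w*u).sum()/w.sum(),(w*v).sum()/w.sum(),.026)[:2]; print("F",F)
for C in([.5176,-.072],[.5161,-.0722],[.5165,-.071]): f=F-C;print(np.degrees(np.arctan2(f[1],f[0])))
d=(g>195)[221:243,342:367].astype(np.uint8)
c=max(cv2.findContours(d,cv2.RETR_EXTERNAL,cv2.CHAIN_APPROX_NONE)[0],key=cv2.contourArea); (x,y),rad=cv2.minEnclosingCircle(c); print(x+342,y+221,rad,px2w(T,x+342,y+221,.086))
E
```

```text
[[105 107 119 114 111 115 128 132 137 119 100 104  86  86  88 103]
 [123 124 130 132 138 137 139 124 115 114 125 116  89  83  83  86]
 [140 150 170 189 211 197 176 120 118 127 127 107  88  84  82  82]
 [200 224 231 233 239 233 213 118 132 174 142 128 106  97 105  87]
 [236 243 243 244 244 236 187 115 166 227 222 214 166 151 195 106]
 [244 245 244 245 244 230 142 134 208 240 242 234 184 147 167  98]
 [245 245 245 244 243 225 125 158 234 243 243 240 214 140 112  85]
 [246 246 245 244 238 189 118 176 240 244 244 242 230 155 112  99]
 [245 245 245 244 231 143 134 209 242 244 244 243 236 188 124 128]
 [245 244 244 239 210 122 161 234 244 245 244 242 231 203 130 122]
 [246 246 245 238 195 142 192 241 244 244 244 240 226 209 144 113]
 [247 246 246 243 233 226 234 243 243 244 244 239 225 210 146 115]
 [246 246 247 247 246 245 245 245 244 243 240 230 223 207 139 114]
 [246 245 246 246 246 247 246 246 246 245 240 226 221 201 129 112]]
ptr -23.974329
F [ 0.55612104 -0.08472101]
-18.275048871256296
-17.37284827159951
-19.101282810327977
354.8314914703369 231.853590965271 9.22084903717041 [ 0.51790579 -0.07164277  0.086     ]
```

```bash
python3 - <<'E'
from h import *
p=cv2.imread("pics/t2.png").astype(int); T=arm.get_calibration("top"); g=p.mean(2)
P=[]
for r in range(225,231):
    x=np.arange(353,360); ww=np.clip(225-g[r,353:360],0,None); P.append(px2w(T,(ww*x).sum()/ww.sum(),r,.086)[:2])
P=np.array(P); vx,vy,_,_=cv2.fitLine(P.astype(np.float32),cv2.DIST_L2,0,1e-4,1e-4).ravel(); print("ptr",np.degrees(np.arctan2(vy,vx)))
for C in([.5176,-.072],[.5165,-.071]): print([round(float(np.degrees(np.arctan2(*(q-C)[::-1]))),1) for q in P])
e=px2w(T,356,225,.086)-px2w(T,356,230,.086); print("up",np.degrees(np.arctan2(e[1],e[0])))
E
```

```text
ptr -18.69039
[-15.6, -14.4, -14.6, -13.8, -11.0, -6.4]
[-18.1, -17.3, -18.0, -18.1, -17.1, -16.0]
up 0.6550957055523869
```

The pointer is at −18° and the flag at −18°, so the knob is on its mark. Next is the ring. I'll go back over the axis with the wrist pre-turned and lower the tips to about 47 mm.

```bash
python3 -m crank '[[[-2.2,1.2,0,-2],[-4.4,2.4,0,-4],[-6.6,3.6,0,-6],[-8.4,4.6,0,-8],[-8.4,4.6,0,-10],[-8.4,4.6,0,-12],[-8.4,4.6,0,-14],[-8.4,4.6,0,-16],[-8.4,4.6,0,-16],[-8.4,4.6,0,-16]]]' 0.2 8; python3 st.py
```

```text
t: 10.95
eef_pos: [0.5192, -0.0699, 0.1186]
ee_rot: [-3.141, 0.0, -0.969]
force: [0.3, -0.1, -0.3]
width: 0.0699
gripper_force: 0.0
t 10.95 pos [ 0.5192 -0.0699  0.1186] rot [-3.141  0.    -0.969] q [ 0.24  0.18 -0.43 -0.   -0.96  0.36] F [ 0.3 -0.1 -0.3] M [-0.008  0.143  0.002] w 0.0699 gf 0.0
to centre, tool units 0.0007398485506361903 0.10949965609307327 F tool x,y 0.20925539319435474 -0.21215314274417016
```

```bash
python3 -m crank '[[[0,0,1,0],[0,0,2,0],[0,0,3,0],[0,0,3.6,0],[0,0,4.05,0],[0,0,4.05,0],[0,0,4.05,0]]]' 0.2 8; python3 st.py; python3 -m crank '[[[0,0,0,0],[0,0,0,0],[0,0,0,0],[0,0,0,0],[0,0,0,0],[0,0,0,0]]]' 0.6 10; python3 st.py;  python3 - <<'E'
from h import *
p,d,c=cam("scene"); q=cv2.resize(p[190:260,330:400,::-1],(600,600),interpolation=cv2.INTER_CUBIC); cv2.imwrite("pics/g4.png",q)
E
```

```text
t: 11.82
eef_pos: [0.5198, -0.0705, 0.018]
ee_rot: [-3.141, -0.001, -0.966]
force: [-0.0, -0.9, 0.8]
width: 0.0703
gripper_force: 0.0
t 11.82 pos [ 0.5198 -0.0705  0.018 ] rot [-3.141e+00 -1.000e-03 -9.660e-01] q [ 0.24  0.31 -0.54  0.   -0.72  0.37] F [-0.  -0.9  0.8] M [0.018 0.169 0.013] w 0.0703 gf 0.0
to centre, tool units -0.03297045333089088 0.11527698902277073 F tool x,y 0.7315456595605158 0.5520229188408874
t: 12.58
eef_pos: [0.5194, -0.0707, 0.0177]
ee_rot: [-3.141, -0.0, -0.966]
force: [-1.7, -1.0, 5.7]
width: 0.0536
gripper_force: 10.0
t 12.57 pos [ 0.5194 -0.0707  0.0177] rot [-3.141 -0.    -0.966] q [ 0.24  0.31 -0.54  0.   -0.72  0.37] F [-1.7 -1.   5.7] M [-0.24   0.78   0.006] w 0.0536 gf 10.00162124633789
to centre, tool units -0.02805695884929436 0.09503705166531495 F tool x,y -0.16378238339079282 1.994968490738638
```

View pics/g4.png

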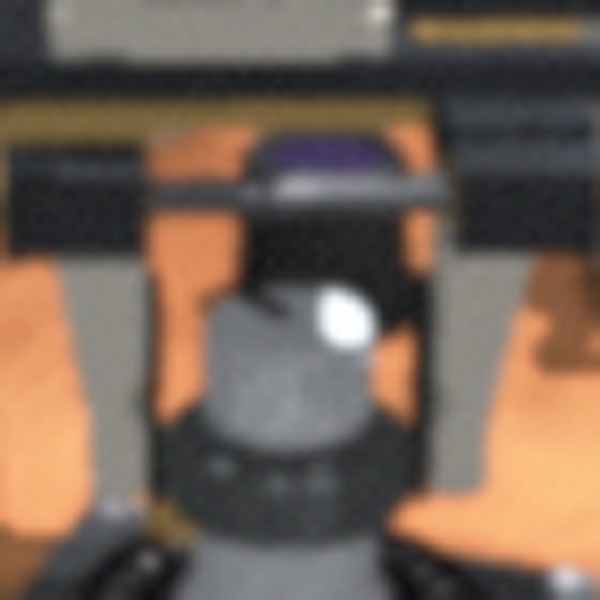

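The ring is gripped at 53.6 mm and the fingers clear the knob. I'll turn it in small steps and watch the z moment.

```bash
cat > m.py <<'E'
from h import *
s=arm.get_state(); print("t",round(s["t"],2),"yaw deg",round(np.degrees(s["ee_rot"][2]),2),"Mz",round(s["moment"][2],3),"F",np.round(s["force"],1),"w",round(s["width"],4),"q6 eff",round(s["joint_efforts"][5],3))
E
python3 -m crank '[[[0,0,0,0],[0,0,0,0],[0,0,0,0]]]' 0.6 60 >/dev/null; python3 m.py; python3 -m crank '[[[0,0,0,1],[0,0,0,2],[0,0,0,2.5],[0,0,0,3],[0,0,0,3],[0,0,0,3],[0,0,0,3]]]' >/dev/null; python3 m.py;  python3 -m crank '[[[0,0,0,0.5],[0,0,0,1],[0,0,0,1],[0,0,0,1]]]' >/dev/null; python3 m.py
```

```text
t 13.0 yaw deg -55.34 Mz -0.029 F [-2.3 -0.1  5.9] w 0.0525 q6 eff 0.008
t 13.88 yaw deg -70.34 Mz -0.097 F [-2.  -1.   6.2] w 0.0527 q6 eff 0.05
t 14.38 yaw deg -75.34 Mz -0.046 F [-2.1 -0.8  6.5] w 0.0529 q6 eff 0.041
```

```bash
python3 -m crank '[[[0,0,0,0.5],[0,0,0,1],[0,0,0,1],[0,0,0,1]]]' >/dev/null; python3 m.py;  python3 -m crank '[[[0,0,0,0.5],[0,0,0,1],[0,0,0,1],[0,0,0,1]]]' >/dev/null; python3 m.py
```

```text
t 14.88 yaw deg -80.34 Mz -0.068 F [-2.1  0.3  6.5] w 0.0526 q6 eff 0.041
t 15.38 yaw deg -85.34 Mz -0.085 F [-1.  -0.2  5.4] w 0.0527 q6 eff 0.041
```

```bash
python3 -m crank '[[[0,0,0,0.5],[0,0,0,1],[0,0,0,1],[0,0,0,1]]]' >/dev/null; python3 m.py
```

```text
t 15.88 yaw deg -90.34 Mz -0.004 F [-1.  -0.6  6. ] w 0.0526 q6 eff 0.041
```

Still loose after 35°. I'll continue.

```bash
python3 -m crank '[[[0,0,0,0.5],[0,0,0,1],[0,0,0,1],[0,0,0,1]]]' >/dev/null; python3 m.py;  python3 -m crank '[[[0,0,0,0.5],[0,0,0,1],[0,0,0,1],[0,0,0,1]]]' >/dev/null; python3 m.py
```

```text
t 16.38 yaw deg -95.34 Mz 0.021 F [-1.8 -0.7  5.3] w 0.0527 q6 eff 0.041
t 16.88 yaw deg -100.34 Mz -0.054 F [-1.7 -0.7  5.4] w 0.0526 q6 eff 0.041
```

```bash
python3 -m crank '[[[0,0,0,0.5],[0,0,0,1],[0,0,0,1],[0,0,0,1]]]' >/dev/null; python3 m.py;  python3 -m crank '[[[0,0,0,0.5],[0,0,0,1],[0,0,0,1],[0,0,0,1]]]' >/dev/null; python3 m.py
```

```text
t 17.38 yaw deg -105.34 Mz -0.07 F [-1.3 -1.5  6.2] w 0.0525 q6 eff 0.041
t 17.88 yaw deg -110.34 Mz 0.027 F [-0.7 -0.9  5.7] w 0.0528 q6 eff 0.041
```

```bash
python3 -m crank '[[[0,0,0,0.5],[0,0,0,1],[0,0,0,1],[0,0,0,1]]]' >/dev/null; python3 m.py;  python3 -m crank '[[[0,0,0,0.5],[0,0,0,1],[0,0,0,1],[0,0,0,1]]]' >/dev/null; python3 m.py
```

```text
t 18.38 yaw deg -115.34 Mz -0.044 F [-2.  -1.1  5. ] w 0.0529 q6 eff 0.041
t 18.88 yaw deg -120.34 Mz -0.075 F [-1.  -0.6  5.6] w 0.0525 q6 eff 0.041
```

```bash
python3 -m crank '[[[0,0,0,0.5],[0,0,0,1],[0,0,0,1],[0,0,0,1]]]' >/dev/null; python3 m.py;  python3 -m crank '[[[0,0,0,0.5],[0,0,0,1],[0,0,0,1],[0,0,0,1]]]' >/dev/null; python3 m.py
```

```text
t 19.38 yaw deg -125.34 Mz -0.077 F [-1.6 -1.1  5.3] w 0.0528 q6 eff 0.041
t 19.88 yaw deg -130.33 Mz -0.0 F [-1.8 -0.4  5. ] w 0.0527 q6 eff -0.005
```

```bash
python3 -m crank '[[[0,0,0,0],[0,0,0,0]]]' >/dev/null; python3 m.py; python3 -m crank '[[[0,0,0,0.5],[0,0,0,0.5],[0,0,0,0.5],[0,0,0,0.5]]]' >/dev/null; python3 m.py
```

```text
t 20.12 yaw deg -130.33 Mz -0.009 F [-1.7 -1.2  5.8] w 0.0528 q6 eff -0.009
t 20.62 yaw deg -132.82 Mz 0.1 F [-1.5 -1.4  5.7] w 0.0526 q6 eff -0.111
```

```bash
python3 -m crank '[[[0,0,0,0],[0,0,0,0],[0,0,0,0],[0,0,0,0]]]' >/dev/null; python3 m.py; python3 -m crank '[[[0,0,0,0.25],[0,0,0,0.5],[0,0,0,0.5],[0,0,0,0.5],[0,0,0,0.5],[0,0,0,0.5]]]' >/dev/null; python3 m.py
```

```text
t 21.12 yaw deg -132.82 Mz 0.133 F [-1.8 -0.3  5.3] w 0.0529 q6 eff -0.112
t 21.88 yaw deg -135.29 Mz 0.29 F [-1.9 -1.8  5. ] w 0.0527 q6 eff -0.322
```

The bite lies between −125.3° and −130.3°, so the ring is now 5 to 10° past it. 7.5° more gives 12.5 to 17.5°, close to the 15° wanted.

```bash
python3 -m crank '[[[0,0,0,0.25],[0,0,0,0.5],[0,0,0,0.75],[0,0,0,1],[0,0,0,1.25],[0,0,0,1.5],[0,0,0,1.5],[0,0,0,1.5],[0,0,0,1.5],[0,0,0,1.5]]]' >/dev/null; python3 m.py; python3 -m crank '[[[0,0,0,0],[0,0,0,0],[0,0,0,0],[0,0,0,0]]]' >/dev/null; python3 m.py
```

```text
t 23.12 yaw deg -142.78 Mz 0.494 F [-2.1 -1.4  5.1] w 0.0525 q6 eff -0.517
t 23.62 yaw deg -142.78 Mz 0.498 F [-1.1 -1.7  5.2] w 0.0526 q6 eff -0.517
```

The holding torque is about 0.5 N m, or roughly 0.3 rad at most, which fits. I'll release, rise, back away and check.

```bash
python3 -m crank '[[[0,0,0,0],[0,0,0,0],[0,0,0,0],[0,0,-1,0],[0,0,-2.5,0],[0,0,-4.2,0],[2.5,-1.4,-4.2,0],[5,-2.8,-4.2,0],[7,-4,-4.2,0],[8.4,-4.6,-4.2,0],[8.4,-4.6,-4.2,0]]]' 0.2 20; python3 - <<'E'
from h import *
p,d,c=cam("top"); p=p[:,:,::-1].astype(int); cv2.imwrite("pics/t3.png",p[190:290,280:400]); T=c; g=p.mean(2)
P=[]
for r in range(225,231):
    x=np.arange(353,360); ww=np.clip(225-g[r,353:360],0,None); P.append(px2w(T,(ww*x).sum()/ww.sum(),r,.086)[:2])
P=np.array(P); vx,vy,_,_=cv2.fitLine(P.astype(np.float32),cv2.DIST_L2,0,1e-4,1e-4).ravel(); print("ptr",np.degrees(np.arctan2(vy,vx)))
cv2.imwrite("pics/t3c.png",cv2.resize(cv2.imread("pics/t3.png"),(720,600),interpolation=cv2.INTER_CUBIC))
E
```

```text
t: 25.0
eef_pos: [0.4194, -0.2914, 0.1221]
ee_rot: [3.141, -0.0, -2.498]
force: [-0.4, 0.3, -0.1]
width: 0.0702
gripper_force: 0.0
ptr -18.78572[ WARN:0@2.172] global loadsave.cpp:1063 imwrite_ Unsupported depth image for selected encoder is fallbacked to CV_8U.
```

View pics/t3c.png

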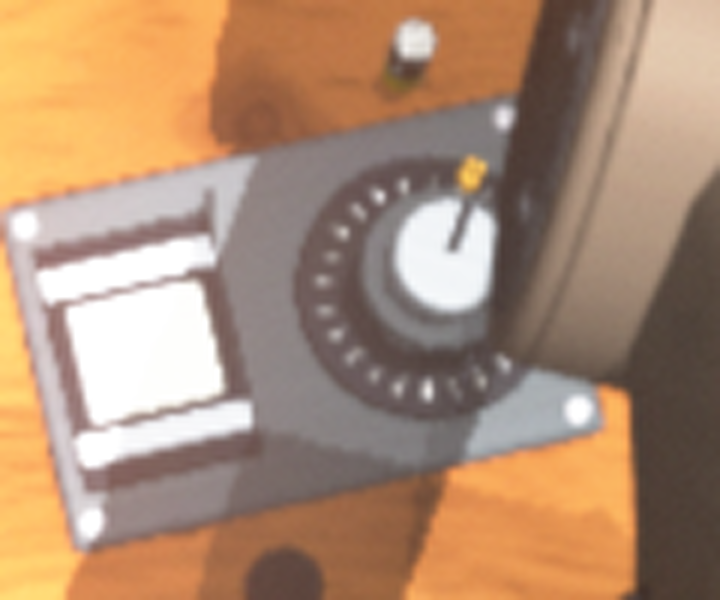

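The pointer, from (453,248) to (472,203), still points at the flag at (472,172), unchanged at −18.8°. The battery at (413,45) and cassette at (285,575) are where they were, and the arm is clear of everything.

```bash
python3 -c "
from station import arm
print(arm.job_done())"
```

```text
the job is handed in; nothing more can be done
None
```

The job is handed in, with no verdict returned: the knob pointer is within about 2° of the flag, the lock ring is an estimated 12.5–17.5° past its bite (gripper angle and torque), and the flag, cassette and battery look unmoved.

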